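# Set a cake-support tube against the length stop of the cutting jig

### The job

Set the white cake-support tube up for sawing: take it from the wooden rest, lay it in the V-groove of the cutting jig behind the saw guide, and push it lengthwise through the guide until its end is pressed home against the length stop. Push gently, because the stop is held only by friction and its setting must not shift. Then swing the hold-down arm over onto the tube and let go, leaving the other things on the bench where they are.

Things in the scene. Friction and masses are not known exactly. Their poses are not given: they have to be found in the camera images.
- tube_mid (a point): Middle of the white plastic tube, on its axis. 25 mm in diameter, 35 to 70 g; sawn by hand, so its length is anything from 228 to 248 mm, but the ends are square and this point is true to its middle. x axis along the tube; it may be rolled about it. It lies level in one of the two places of the rest, axis 40.5 mm above the table. Either end may go first.
- rest: Wooden stock rest, origin under its middle: two cross boards along y, 130 mm long, 12 mm thick, 28 mm high, at x = -75 and +75 mm, with dividers up to 40 mm high beside each place. The places run along x at y = -35 and +35 mm; one holds the tube, the other a thin wooden rod. Between the boards both lie free for a grasp (the tube's middle is within 12 mm of half-way).
- groove (a point): Fixed on the jig: on the axis line of a tube lying in the V-groove (47.7 mm above the table), at the rear face of the saw guide. x along the groove to the stop, z up. The 90 degree groove is in an aluminium rail 45 mm wide, whose flat top is 7.7 mm below that line; it runs from x = -195 to +130 mm, open at the rear. Wooden base 125 mm wide, 18 mm high, x = -210 to +145 mm.
- guide_top (a point): Centre of the top of the saw guide, a steel bridge over the groove from x = 0 to +24 mm in the frame of groove, 58 mm wide, its top 76 mm above the table, with a saw slot across. Its opening is 32 mm wide and its roof 18 mm above the tube's axis line: the tube can enter only lengthwise, from behind, lying in the groove.
- stop: Centre of the round contact face (19 mm across) of the length stop, on the tube's axis line; x axis along the groove, away from the guide. The face is 40 to 75 mm beyond the front of the guide. Grey block 46 mm wide, top 74 mm above the table, with a black thumb screw on a rail beside the groove; held by friction, it slips along the groove if pushed with more than about 8 N.
- holddown (a joint): Angle of the hold-down arm, a steel bar (18 mm wide, 8 mm thick) that swings over the groove: 0 level, its pad on a lying tube; -0.15 lowest, no tube under it; 1.8 to 2.1 at the start, upright and leaning back away from the groove; 2.1 at most. It is weighted and damped: once pushed below about 1.3 it sinks by itself onto the tube in 1 to 2 s and holds it with 2 to 3 N.
- holddown_ball (a point): Centre of the black ball, 28 mm in diameter, at the end of the hold-down arm, 86 mm from the arm's hinge. The hinge is parallel to the groove, at x = -30, y = -40, z = +22 mm in the frame of groove; level, the arm reaches from there to +y across the groove. Upright, the ball tops out 170 mm above the table: carry the tube clear of it.
- rod_mid (a point): Middle of a thin wooden rod, 12 mm in diameter and 280 mm long, in the other place of the rest, axis 34 mm above the table. Leave it there.
- piece1: A cut piece of tube, 25 mm in diameter and 55 mm high, upright on the table beside the jig; origin at its foot. Leave it.
- piece2: A second such piece, on the other side of the jig; origin at its foot. Leave it.
- saw: Back saw lying flat beyond the jig, about 310 mm long and 100 mm wide, 20 mm high; origin near its middle, x axis from handle to tip. Leave it.
- cup: Paper coffee cup with lid, 84 mm in diameter, 120 mm high; origin at its foot. Leave it.
- jar1: Amber jar, 64 mm in diameter, 75 mm high; origin at its foot. Leave it.
- jar2: White jar, 64 mm in diameter, 75 mm high; origin at its foot. Leave it.
- scraper: Steel bench scraper lying flat, 120 by 150 mm, 22 mm high; origin at its middle. Leave it.
- flask: White water bottle with a blue cap, 72 mm in diameter, 210 mm high; origin at its foot. Leave it.
Not all that is in view belongs to the job. Of the things like the part that bears tube_mid, leave any that is blue; of the rest the larger one is meant.

How it is judged:
On the way, in this order (a step that is already met when the one before it is completed fails the run):
1. The tube, lying in the groove, is pressed against the stop (more than 1 N for 0.1 s) (y of tube_mid in the frame of groove between -0.003 and 0.003 m and z of tube_mid in the frame of groove between -0.003 and 0.003 m and angle between the x axis of tube_mid and the x axis of groove, either way round below 0.03 rad and distance between tube_mid and stop below 0.124 m and contact force between tube and stop above 1 N), for 0.1 s.
2. The hold-down arm bears on the tube (y of tube_mid in the frame of groove between -0.003 and 0.003 m and z of tube_mid in the frame of groove between -0.003 and 0.003 m and angle between the x axis of tube_mid and the x axis of groove, either way round below 0.03 rad and distance between tube_mid and stop below 0.124 m and contact force between tube and holddown above 0.5 N), for 0.2 s.
At the end, for the whole second after the job is handed in: Tube in the groove (axis within 3 mm, 0.03 rad), its end still at the stop, at rest, the hold-down arm down on it (over 0.5 N). The stop has shifted no more than 2 mm, the other things no more than 25 mm (all of step 2 and value of joint holddown below 0.08 rad and linear speed of tube below 0.01 m/s); the robot touches nothing.
It fails at once if the length stop was shifted by more than 2 mm (distance of stop from where it was at the start of the episode above 0.002 m).
It fails at once if another thing on the bench was moved more than 25 mm (distance of any of rod_mid, piece1, piece2, saw, cup, jar1, jar2, scraper, flask from where it was at the start of the episode above 0.025 m).
It also fails if it takes over 72 s, if anything falls off the work surface, if the arm or the gripper's body presses on something with over 40 N, if the wrist force passes 120 N, or if a joint passes its speed limit or range.

### The arm

A 7-joint arm with a two-finger parallel gripper is mounted at the origin on the work surface. World frame = base frame: x ahead of the robot, y to its left, z up, the work surface at z = 0. Lengths are in m, angles in rad, forces in N, time in s.
With the tool pointing down it reaches from about 0.4 to 0.875 m from the base axis. Payload 19.3 kg.
Tool frame: the origin (TCP) lies at the very end of the fingers, on their centre line; the grasp point (between the pads) lies bot.pinch_z behind it (bot.pinch_z is the distance from the TCP to the grasp point, in m); z points along the fingers, y is the line along which they close (so a half turn about z gives the same grasp; the last joint's range is limited). The gripper opens to 85 mm and grips with 20 to 120 N. Pads are 22 mm wide; open, the fingers measure 114 mm over their backs; the gripper's body (76 mm by 85 mm) begins 54 mm behind the grasp point. The pads swing forward as they close: fully open they stand 13 mm farther back than shut.
Start: joints at [-1.214, 0.521, -0.036, 1.599, 0.021, 1.021, -0.113], TCP at [0.259, 0.569, 0.231] pointing down, gripper open.
Joint ranges: [-2.91, 2.91], [-0.3, 2.13], [-1.5, 1.42], [0.17, 2.43], [-1.26, 4.41], [0.16, 1.93], [-2.52, 2.52]. Speed limits (rad/s): [1.89, 1.89, 2.39, 2.39, 3.01, 3.01, 3.01].

### API

Orientations are given as [roll, pitch, yaw] about the fixed x, y, z axes, in that order (R = Rz(yaw) Ry(pitch) Rx(roll)).
In Python, from workcell import bot, grab_frame, ticket gives the robot as it stands.
- The arm moves only by the tool arm_command, never from a script. Its argument "commands" is a list of rows, each a list of 3 entries, a list of its own where there are three numbers: the shift along the world's x, y, z in mm, then the turn about the world's z in rad, then the gripper command: -1 is fully open, 1 is shut, values between are in proportion. In form: [[[tx, ty, tz], roll, fingers], ...]. A call has 1 to 20 rows; each row shifts and turns the commanded pose from where the row before left it; what a row does not reach is not made up. A row lasts 1/10 s, in which the tool goes at most 50 mm and 8.59 degrees, less where a joint would pass 70% of its speed; a pose out of reach is approached as far as the arm can. A call with a gripper value outside its range is refused whole. The fingers move at their own pace and stop on an object; "newtons" is the grip in N (left out, the last holds). Time passes only in rows, so rows that do not move let the fingers close. It gives the time, the measured TCP pose, the force, the opening and the grip force at its end, in the units of the state.
- bot.observe(): the state, without advancing time (a new reading comes with each control period).
- grab_frame(name): name is "scene" or "top"; returns a dict with "image" (480x640x3 uint8, red, green, blue), "vertical_fov" (degrees; the focal length in pixels is half the picture's height over the tangent of half this angle, whatever the lens; pixels are square), "cx", "cy" (the principal point, pixels), "k1" (the pictures are not rectified: a ray, as slopes to the right and down, at radius r is drawn at 1 + k1 r^2 times it, then the intrinsics apply), "R" (3x3) and "t" (3): a world point X has camera coordinates R X + t. Camera axes: x right, y down, z forward; pixel columns grow to the right and rows downward; lengths in m; the calibration is good to about 2 mm. A picture is of the moment at which its call begins. There is no depth.
- ticket.job_done(): hands the job in; it is judged then, once.
The state is a dict: "clock": time; "qpos": joint angles; "qd": joint speeds; "joint_efforts": joint torques, N m; "position": TCP position; "tool_rot": TCP orientation; "force": force on the tool from outside, world axes, zero at the start; "moment": the same for the moment, N m; "grip_width": finger opening in m; "finger_force": force on a finger pad.
Only numpy, scipy, OpenCV 4.12 (cv2) and the standard library are available. Lean on these libraries where they do the work, as an engineer would, in place of code of your own. Each camera call takes 0.05 s, during which the arm holds its last target. There are 200 camera calls.

## Working session

There is one attempt and no reset: what is moved stays moved. The work goes in short steps, Python scripts to look and compute and a tool call to move; the robot and the scene stay as the last step left them, time stands still between calls to the robot, and variables do not carry over. Pictures are saved under pics/ and viewed, at most 10 in all, crops included, and the job is handed in when it is done.

Besides the shell and the picture viewer there is one more tool, called as name(argument=value, ...) on one line, values as JSON. arm_command: Moves the arm, as the interface text tells. Its arguments: {"type":"object","properties":{"commands":{"type":"array"},"newtons":{"type":"number"}},"required":["commands"]}

```bash
mkdir -p pics; cat > h.py <<'E'
import numpy as np, cv2
from workcell import bot, grab_frame, ticket
def cam(f):
    h,w=f["image"].shape[:2]; F=h/2/np.tan(np.radians(f["vertical_fov"])/2)
    return F,f["cx"],f["cy"],f["k1"],np.array(f["R"]),np.array(f["t"])
def proj(f,X):
    F,cx,cy,k,R,t=cam(f); c=np.atleast_2d(X)@R.T+t; s=c[:,:2]/c[:,2:]
    s=s*(1+k*(s**2).sum(1,keepdims=True)); return s*F+[cx,cy]
def back(f,uv,z):
    F,cx,cy,k,R,t=cam(f); d=(np.atleast_2d(uv).astype(float)-[cx,cy])/F; s=d.copy()
    for _ in range(30): s=d/(1+k*(s**2).sum(1,keepdims=True))
    r=np.c_[s,np.ones(len(s))]@R; o=-R.T@t
    return o+r*((z-o[2])/r[:,2])[:,None]
def save(f,n,box=None,s=1):
    im=f["image"][:,:,::-1]
    if box: im=im[box[1]:box[3],box[0]:box[2]]
    cv2.imwrite("pics/"+n,cv2.resize(im,None,fx=s,fy=s,interpolation=cv2.INTER_CUBIC))
E
python3 - <<'E'
from h import *
import pickle
for n in("scene","top"):
    f=grab_frame(n); save(f,n+"0.png"); pickle.dump(f,open(n+"0.pkl","wb"))
    F,cx,cy,k,R,t=cam(f); print(n,F,cx,cy,k,-R.T@t)
print(bot.observe(),bot.pinch_z)
E
```

```text
scene 484.3371216995147 330.1385526487324 235.35273754925916 0.008976656392402598 [0.90680878 0.42135801 0.877069  ]
top 474.53855625238435 328.3824153749064 230.4441660587519 -0.10835998247697388 [ 0.41183987 -0.10806435  1.26517005]
{'clock': 0.1, 'qpos': array([-1.21422446,  0.52195773, -0.03634366,  1.59989436,  0.02116598,
        1.02109301, -0.11279491]), 'qd': array([ 2.82212697e-04, -6.27077711e-04, -4.24618347e-04, -1.92057620e-03,
        5.77226662e-05, -4.19023846e-04,  2.34042345e-04]), 'joint_efforts': array([ 5.40859808e-03, -9.28483558e+01,  1.98496185e+00, -3.70537162e+01,
        1.82598241e-02,  5.33529615e-03, -6.62008893e-05]), 'position': array([0.25860714, 0.56868826, 0.2308013 ]), 'tool_rot': array([-3.14062353e+00,  2.88391129e-05,  2.71481018e+00]), 'force': array([ 0.08115754,  0.62451582, -0.32386039]), 'moment': array([-0.00729127, -0.00450022, -0.03493874]), 'finger_force': 0.0, 'grip_width': 0.08612327850107691} 0.0187
```

View pics/scene0.png

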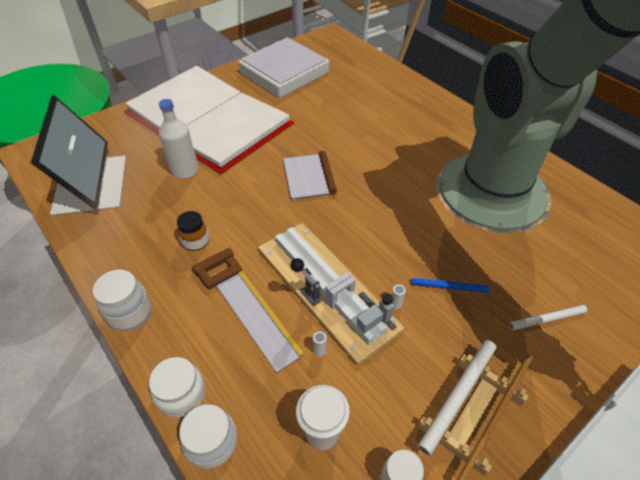

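View pics/top0.png

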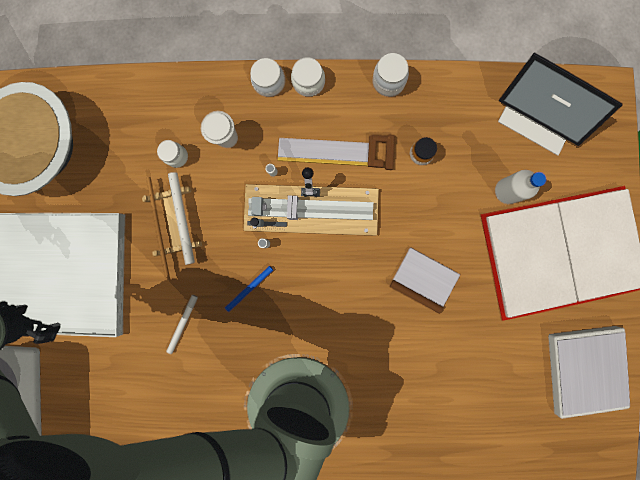

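Candidates: the white tube in the rest (top 180,218); the wooden rod beside it (157,215); the blue pen/tube (250,288); the white pen/tube (182,325); the cut pieces (270,169) and (263,243). I choose the one in the rest: it is white, and larger than the loose one at (182,325). I'll check this in a close crop.

```bash
python3 - <<'E'
from h import *
import pickle
f=pickle.load(open("top0.pkl","rb")); save(f,"c0.png",(140,150,390,337),3.2)
g=pickle.load(open("scene0.pkl","rb")); save(g,"c1.png",(250,215,540,432),2.75)
print(back(f,[[173,175],[189,262]],.0405),back(f,[[195,297],[170,352]],.01))
E
```

```text
[[0.61660416 0.33337645 0.0405    ]
 [0.38671525 0.28455087 0.0405    ]] [[0.29263576 0.27656371 0.01      ]
 [0.14337826 0.3445551  0.01      ]]
```

View pics/c0.png

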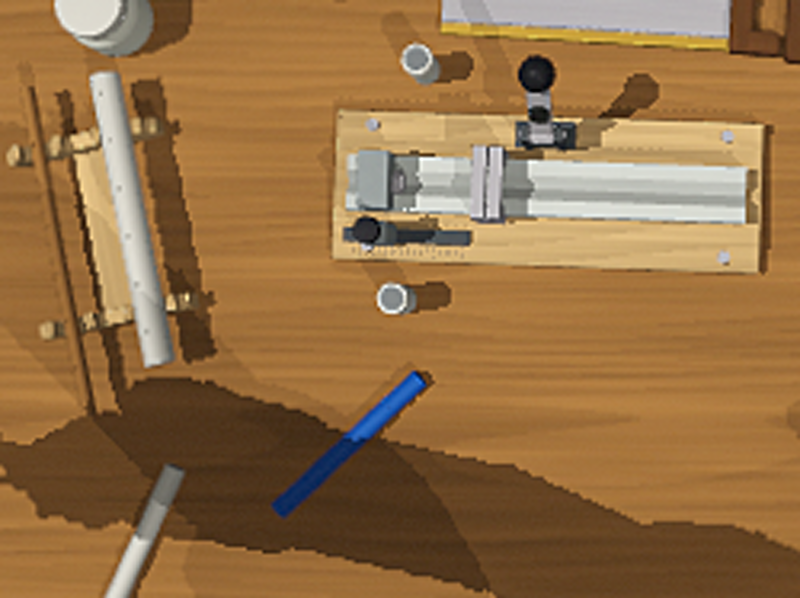

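View pics/c1.png

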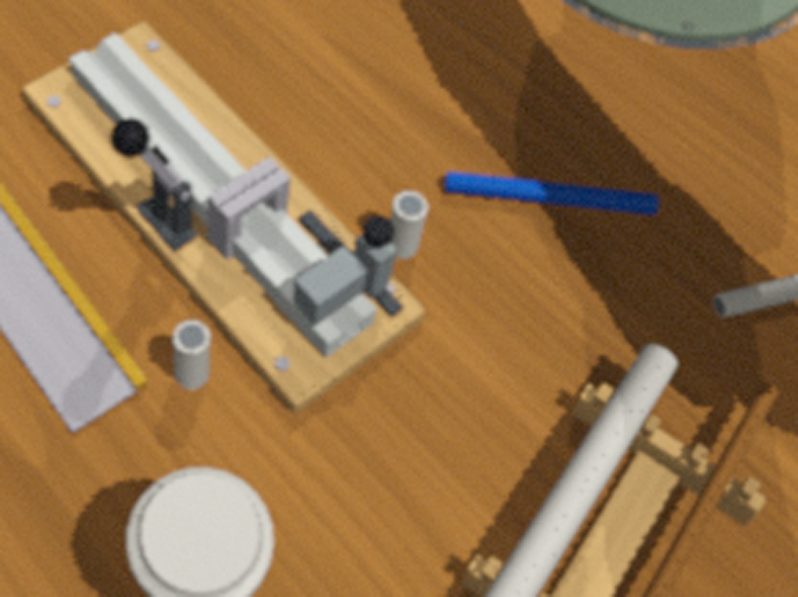

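Crops: the tube in the rest is white with square ends, running (105,75)-(158,363) in c0. The thin rod lies left of it, and the loose white one (170,470) is thinner. The jig lies along y with its guide at c0 (488,183), the stop block at (375,180) and the hold-down ball at (537,73).

```bash
cat > fit.py <<'E'
from h import *
import pickle
from scipy.optimize import least_squares
f=pickle.load(open("top0.pkl","rb")); g=pickle.load(open("scene0.pkl","rb"))
T=lambda a:np.array(a,float)/3.2+[140,150]-.0; S=lambda a:np.array(a,float)/2.75+[250,215]
b=-.0297
P=np.array([[.145,-.0625,b],[-.21,-.0625,b],[-.21,.0625,b],[.145,.0625,b],[-.195,-.0225,-.0077],[-.195,.0225,-.0077],[.13,-.0225,-.0077],[.024,-.029,.0283],[0,-.029,.0283],[.024,.029,.0283],[0,.029,.0283]])
pt=T([[338,108],[768,125],[765,271],[332,259],[745,168],[745,222],[346,153],[475,146],[503,146],[471,219],[500,221]])
PS=P[[0,1,2,3,8,10,7]]; ps=S([[296,400],[24,93],[147,22],[423,310],[209,211],[272,160],[229,232]])
def W(p,Q):
    c,s=np.cos(p[2]),np.sin(p[2]); return np.c_[p[0]+c*Q[:,0]-s*Q[:,1],p[1]+s*Q[:,0]+c*Q[:,1],Q[:,2]+.0477]
def fit(ws):
    r=lambda p:np.r_[ws[0]*(proj(f,W(p,P))-pt).ravel(),ws[1]*(proj(g,W(p,PS))-ps).ravel()]
    return least_squares(r,[.55,.0,1.57]),r
if __name__=="__main__":
    for ws in((1,0),(0,1),(1,1)):
        s,r=fit(ws); print(ws,s.x.round(4),np.abs(s.fun).max().round(2))
    print(r(s.x).reshape(-1,2).round(1).tolist())
    # tube ends (z=.0405): fit axis with both cams by mask-free clicks
    e=back(f,T([[105,75],[158,363]]),.0405); print("tube top",e,np.linalg.norm(e[0]-e[1]),e.mean(0))
    print("tube near end scene",back(g,S([[655,357]]),.0405), back(g,[[428,445]],.0405))
    # stop block left/right edges in top (z=.074)
    p=s.x
    for n,uv,z in(("stopblk",T([[358,180],[391,180]]),.074),("face?",T([[405,182]]),.0477),("ball",T([[537,73]]),.156),("piece1",T([[417,58]]),.055),("piece2",T([[393,299]]),.055),("screw",T([[367,229]]),.08)):
        X=back(f,uv,z); d=X[:,:2]-p[:2]; c,s_=np.cos(p[2]),np.sin(p[2]); print(n,X.round(3).tolist(),"groove",np.c_[c*d[:,0]+s_*d[:,1],-s_*d[:,0]+c*d[:,1]].round(4).tolist())
E
python3 fit.py
```

```text
(1, 0) [ 5.2820e-01 -1.5000e-03  1.5416e+00] 1.27
(0, 1) [0.5328 0.008  1.5432] 4.5
(1, 1) [0.53   0.0027 1.5408] 6.35
[[-1.4, -0.3], [-2.4, -1.4], [-2.9, 0.3], [-1.7, -0.7], [-0.7, -0.8], [-1.3, -0.4], [-0.6, -0.3], [-2.1, -1.0], [-1.3, -0.7], [-1.8, -0.9], [-1.3, -1.2], [-0.5, 1.6], [-1.4, -3.0], [-1.3, -1.8], [1.3, -0.8], [-0.8, -6.3], [-1.0, -2.0], [-0.6, -5.9]]
tube top [[0.62079898 0.33402254 0.0405    ]
 [0.3829655  0.28348201 0.0405    ]] 0.24314421803441427 [0.50188224 0.30875227 0.0405    ]
tube near end scene [[0.38690093 0.28341818 0.0405    ]] [[0.61079178 0.33715244 0.0405    ]]
stopblk [[0.53, 0.114, 0.074], [0.53, 0.087, 0.074]] groove [[0.1109, 0.0031], [0.0846, 0.0023]]
face? [[0.531, 0.08, 0.048]] groove [[0.0775, 0.001]]
ball [[0.602, -0.033, 0.156]] groove [[-0.0339, -0.0728]]
piece1 [[0.631, 0.071, 0.055]] groove [[0.0711, -0.0992]]
piece2 [[0.436, 0.087, 0.055]] groove [[0.082, 0.0961]]
screw [[0.491, 0.105, 0.08]] groove [[0.1009, 0.0421]]
```

arm_command(commands=[[[29,-25,-3],0.064,-0.4],[[29,-25,-3],0.064,-0.4],[[29,-25,-3],0.064,-0.4],[[29,-25,-3],0.064,-0.4],[[29,-25,-3],0.064,-0.4],[[29,-25,-3],0.064,-0.4],[[29,-25,-3],0.064,-0.4],[[29,-25,-3],0.064,-0.4],[[29,-25,-3],0.064,-0.4],[[27,-25,-3],0.06,-0.4],[[0,0,0],0,-0.4],[[0,0,0],0,-0.4]], newtons=50)

```text
clock: 1.3
position: [0.5469, 0.3182, 0.2008]
tool_rot: [-3.141, -0.001, -2.934]
force: [-1.0, -0.1, -0.7]
grip_width: 0.0593
finger_force: 0.0
```

arm_command(commands=[[[0,0,-30],0,-0.4],[[0,0,-30],0,-0.4],[[0,0,-30],0,-0.4],[[0,0,0],0,-0.4],[[0,0,0],0,-0.4]])

```text
clock: 1.8
position: [0.5462, 0.3198, 0.1119]
tool_rot: [3.141, -0.0, -2.931]
force: [0.1, 0.1, 0.5]
grip_width: 0.06
finger_force: 0.0
```

```bash
python3 - <<'E'
from h import *
s=grab_frame("scene"); t=grab_frame("top")
a=cv2.resize(s["image"][300:480,380:560],None,fx=2.2,fy=2.2,interpolation=2); b=cv2.resize(t["image"][150:286,130:266],(396,396),interpolation=2)
cv2.imwrite("pics/g1.png",np.hstack([a,b])[:,:,::-1]); print(bot.observe()["position"], bot.observe()["qpos"].round(2))
E
```

```text
[0.54713918 0.31989872 0.11304801] [-0.54  0.67 -0.13  1.67  0.11  0.81  1.07]
```

View pics/g1.png

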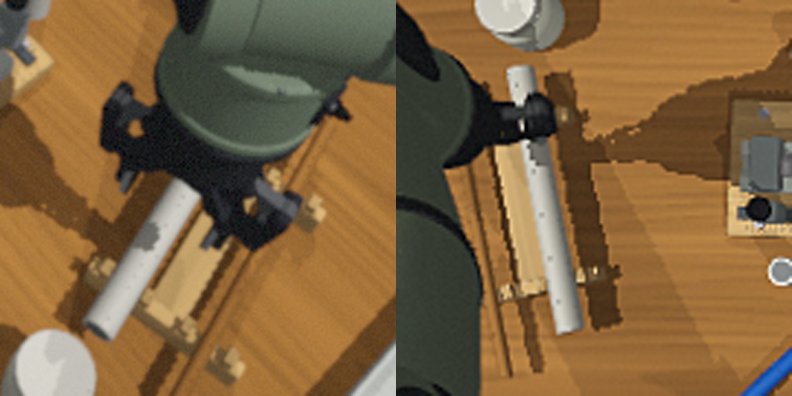

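Left (scene): the fingertips at (128,185) and (210,245) straddle the tube between the boards, clear of the rod. Descending.

arm_command(commands=[[[0,0,-20],0,-0.4],[[0,0,-20],0,-0.4],[[0,0,-15],0,-0.4],[[0,0,-10],0,-0.4],[[0,0,-8],0,-0.4],[[0,0,-4],0,-0.4],[[0,0,0],0,-0.4],[[0,0,0],0,-0.4]])

```text
clock: 2.7
position: [0.547, 0.3191, 0.0347]
tool_rot: [3.141, 0.001, -2.933]
force: [-0.0, 0.0, 0.2]
grip_width: 0.0601
finger_force: 0.0
```

```bash
python3 - <<'E'
from h import *
o=[bot.observe() for _ in range(5)][-1]; print(o["position"],o["tool_rot"],o["force"],o["grip_width"])
E
```

```text
[0.54698786 0.31906892 0.03474299] [ 3.14142311e+00  5.38421105e-04 -2.93250797e+00] [-0.04250567  0.00109949  0.24475094] 0.06008533673097427
```

arm_command(commands=[[[0,0,0],0,0.2],[[0,0,0],0,0.3],[[0,0,0],0,0.4],[[0,0,0],0,0.6],[[0,0,0],0,1],[[0,0,0],0,1],[[0,0,0],0,1],[[0,0,0],0,1],[[0,0,0],0,1]], newtons=50)

```text
clock: 3.6
position: [0.5469, 0.3191, 0.0347]
tool_rot: [3.141, 0.001, -2.932]
force: [-1.3, 0.1, 6.4]
grip_width: 0.0232
finger_force: 48.7
```

arm_command(commands=[[[0,0,3],0,1],[[0,0,5],0,1],[[0,0,10],0,1],[[0,0,20],0,1],[[0,0,30],0,1],[[0,0,40],0,1],[[0,0,40],0,1],[[0,0,40],0,1],[[0,0,40],0,1],[[0,0,0],0,1],[[0,0,0],0,1]])

```text
clock: 4.7
position: [0.5469, 0.3189, 0.2636]
tool_rot: [3.141, 0.002, -2.933]
force: [-0.2, 0.2, -2.0]
grip_width: 0.0233
finger_force: 49.1
```

```bash
python3 - <<'E'
from h import *
s=grab_frame("scene"); t=grab_frame("top")
a=cv2.resize(s["image"][270:450,380:560],None,fx=2.2,fy=2.2,interpolation=2); b=cv2.resize(t["image"][150:286,130:266],(396,396),interpolation=2)
cv2.imwrite("pics/g2.png",np.hstack([a,b])[:,:,::-1]); print(bot.observe())
E
```

```text
{'clock': 4.8, 'qpos': array([-0.52975239,  0.50837373, -0.1376394 ,  1.53875278,  0.07495955,
        1.10079158,  1.09574847]), 'qd': array([-0.00051121,  0.0132532 ,  0.00089193,  0.00420361,  0.00068903,
       -0.00181882, -0.00059832]), 'joint_efforts': array([ 6.70510554e-02, -9.59642458e+01, -2.34722542e-01, -3.97198677e+01,
        5.01837596e-03,  6.85363915e-02,  4.08383086e-03]), 'position': array([0.54631932, 0.31859739, 0.2616925 ]), 'tool_rot': array([-3.14111439e+00, -1.05272545e-03, -2.93239907e+00]), 'force': array([ 0.74502027,  0.61026249, -0.21017381]), 'moment': array([-0.08051853,  0.02005879,  0.0253965 ]), 'finger_force': 49.07173275947571, 'grip_width': 0.02289642420873471}
```

View pics/g2.png

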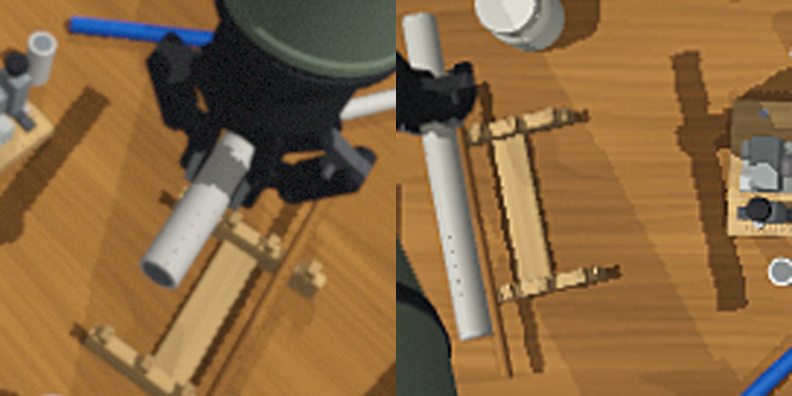

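The tube is held, rod left in the rest. The top view shows its ends at panel (24,18) and (81,335). I'll check length and level from these.

```bash
python3 - <<'E'
from h import *
import pickle
t=pickle.load(open("top0.pkl","rb"))
uv=np.array([[24,18],[81,335]])/2.912+[130,150]
e=back(t,uv,.2685); print(e,np.linalg.norm(e[0]-e[1]),e.mean(0)); d=e[0]-e[1]; print(np.arctan2(d[1],d[0]))
g=grab_frame("scene"); 
for z in(.255,.2685,.28): print(z,back(g,np.array([[160,272]])/2.2+[380,270],z))
for p in(e[0],e[1]): print(proj(g,p))
E
```

```text
[[0.62062879 0.33128519 0.2685    ]
 [0.38408942 0.28019736 0.2685    ]] 0.24199347492710457 [0.50235911 0.30574127 0.2685    ]
0.21271291512209473
0.255 [[0.61346844 0.33458206 0.255     ]]
0.2685 [[0.61983444 0.33646525 0.2685    ]]
0.28 [[0.62525734 0.33806945 0.28      ]]
[[449.28308001 390.97536208]]
[[526.61604184 273.02349698]]
```

arm_command(commands=[[[-1,-28,0],-0.1,1],[[-1,-28,0],-0.1,1],[[-1,-28,0],-0.1,1],[[-1,-28,0],-0.1,1],[[-1,-28,0],-0.1,1],[[-1,-28,0],-0.1,1],[[-1,-28,0],-0.1,1],[[-1,-28,0],-0.1,1],[[-1,-28,0],-0.1,1],[[-1,-28,0],-0.1,1],[[-2,-28,0],-0.1,1],[[-2,-28,0],-0.1,1],[[-2,-28,0],-0.1,1],[[-2,-28,0],-0.1,1],[[-2,-28,0],-0.1,1],[[-2,-28,0],-0.1,1],[[-2,-28,0],-0.1,1],[[0,-29,0],-0.109,1],[[0,0,0],0,1],[[0,0,0],0,1]])

```text
clock: 6.85
position: [0.5223, -0.1861, 0.2615]
tool_rot: [-3.14, -0.0, 1.542]
force: [0.8, 1.4, -1.0]
grip_width: 0.023
finger_force: 49.1
```

arm_command(commands=[[[0,0,-30],0,1],[[0,0,-40],0,1],[[0,0,-40],0,1],[[0,0,-30],0,1],[[0,0,-15],0,1],[[0,0,0],0,1],[[0,0,0],0,1]])

```text
clock: 7.55
position: [0.5229, -0.1854, 0.1076]
tool_rot: [-3.141, -0.0, 1.543]
force: [0.4, -0.2, -0.1]
grip_width: 0.0232
finger_force: 49.1
```

```bash
python3 - <<'E'
from h import *
s=grab_frame("scene"); t=grab_frame("top")
a=cv2.resize(s["image"][190:390,230:430],(400,400),interpolation=2); b=cv2.resize(t["image"][145:285,240:380],(400,400),interpolation=2)
cv2.imwrite("pics/g3.png",np.hstack([a,b])[:,:,::-1]); print(bot.observe()["position"],bot.observe()["tool_rot"])
E
```

```text
[ 0.52334204 -0.1858465   0.10832891] [3.14019259e+00 1.05980077e-04 1.54258858e+00]
```

View pics/g3.png

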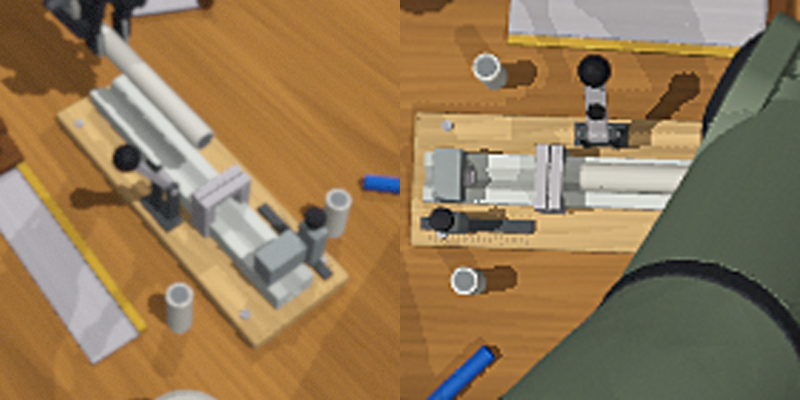

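Right: the tube front is at panel (180,176) behind the guide (150,177); the stop face is around (74,176). Left: the tube hangs above the groove, parallel. Comparing numbers next, with the rail and tube edges read from intensity columns.

```bash
python3 - <<'E'
from h import *
import fit, pickle
s1,_=fit.fit((1,0)); p=s1.x
fr=grab_frame("top"); f0=fit.f
c,s_=np.cos(p[2]),np.sin(p[2])
def gr(X): d=X[:,:2]-p[:2]; return np.c_[c*d[:,0]+s_*d[:,1],-s_*d[:,0]+c*d[:,1]].round(4).tolist()
print(p, "front end", gr(back(fr,np.array([[180,176.5]])/2.857+[240,145],.114)))
for u in(308,320,330): print(u,fr["image"][194:222,u].mean(1).astype(int).tolist())
print("empty groove")
for u in(310,330,350): print(u,f0["image"][192:226,u].mean(1).astype(int).tolist())
print("expected rows tube axis z.114", proj(fr,fit.W(p,np.array([[x,0,.0663] for x in(-.03,-.05,-.07)]))))
print("expected groove rows", proj(fr,fit.W(p,np.array([[x,y,-.0077] for x in(-.03,-.07,-.12) for y in(-.0225,.0225)]))))
print("row along stop", f0["image"][206,248:285].astype(int).mean(1).astype(int).tolist(), f0["image"][207,248:285].astype(int).mean(1).astype(int).tolist())
for x in(.07,.075,.08,.085,.09): print(x,proj(f0,fit.W(p,np.array([[x,0,.005]]))))
print("guide front bottom",proj(f0,fit.W(p,np.array([[.024,0,.0283],[0,0,.0283]]))))
E
```

```text
[ 5.28180825e-01 -1.49022017e-03  1.54164035e+00] front end [[-0.0181, 0.0024]]
308 [136, 32, 80, 78, 72, 66, 201, 190, 146, 187, 198, 210, 208, 210, 203, 196, 176, 140, 174, 218, 213, 213, 218, 163, 180, 178, 167, 166]
320 [118, 109, 71, 155, 147, 150, 159, 231, 142, 178, 193, 206, 209, 209, 209, 199, 190, 166, 137, 224, 215, 215, 219, 196, 135, 178, 170, 164]
330 [173, 168, 140, 138, 143, 152, 148, 230, 142, 164, 189, 201, 209, 209, 212, 203, 196, 170, 98, 213, 220, 215, 217, 224, 156, 177, 152, 90]
empty groove
310 [195, 182, 164, 25, 109, 168, 161, 146, 210, 218, 213, 214, 216, 191, 189, 194, 196, 169, 158, 161, 176, 221, 216, 216, 219, 168, 175, 178, 171, 168, 172, 176, 164, 165]
330 [182, 184, 175, 169, 141, 140, 146, 153, 147, 225, 217, 215, 217, 212, 189, 188, 193, 197, 157, 158, 158, 210, 220, 217, 218, 223, 152, 173, 173, 164, 162, 177, 181, 170]
350 [183, 180, 181, 169, 166, 141, 143, 150, 151, 190, 219, 215, 213, 215, 197, 191, 189, 194, 178, 158, 156, 158, 222, 215, 214, 218, 200, 129, 167, 180, 173, 177, 181, 171]
expected rows tube axis z.114 [[307.89534658 205.9525042
[... 193 characters left out ...]
1227]
 [344.74018681 201.31451486]
 [344.16071655 218.6156991 ]]
row along stop [150, 169, 172, 152, 162, 162, 162, 163, 161, 159, 159, 161, 174, 68, 84, 123, 117, 155, 89, 138, 134, 132, 126, 207, 197, 193, 192, 192, 193, 193, 194, 193, 194, 162, 166, 168, 168] [150, 160, 161, 153, 163, 163, 161, 161, 161, 159, 161, 160, 174, 63, 83, 121, 118, 155, 91, 130, 127, 128, 121, 112, 206, 199, 197, 197, 196, 197, 196, 197, 197, 164, 168, 170, 168]
0.07 [[270.75068408 207.09210383]]
0.075 [[268.82447462 207.03072048]]
0.08 [[266.89929815 206.96944844]]
0.085 [[264.97517517 206.90828835]]
0.09 [[263.0521261  206.84724085]]
guide front bottom [[287.53594483 206.77111366]
 [297.0132145  207.07688996]]
```

arm_command(commands=[[[2,0,-15],-0.006,1],[[0,0,-20],0,1],[[0,0,-12],0,1],[[0,0,-8],0,1],[[0,0,-4],0,1],[[0,0,-3],0,1],[[0,0,-2],0,1],[[0,0,0],0,1],[[0,0,0],0,1]])

```text
clock: 8.6
position: [0.5249, -0.1861, 0.0436]
tool_rot: [3.141, 0.0, 1.536]
force: [0.2, -0.2, 0.0]
grip_width: 0.0234
finger_force: 49.1
```

```bash
python3 - <<'E'
from h import *
fr=grab_frame("top"); o=bot.observe(); print(o["position"],o["force"],o["moment"])
for u in(308,320,330): print(u,fr["image"][194:222,u].mean(1).astype(int).tolist())
E
```

```text
[ 0.5249369  -0.1861301   0.04362657] [-0.69497282  0.97493195 -0.23697307] [-0.01710625  0.01841483 -0.02471787]
308 [164, 25, 80, 77, 74, 67, 182, 203, 203, 99, 171, 191, 205, 209, 209, 208, 198, 183, 150, 220, 214, 214, 218, 162, 179, 179, 168, 167]
320 [115, 109, 71, 155, 147, 150, 157, 204, 201, 173, 140, 186, 196, 210, 208, 210, 202, 194, 164, 166, 223, 216, 218, 196, 137, 178, 171, 163]
330 [173, 167, 141, 137, 146, 152, 147, 225, 200, 204, 113, 176, 192, 206, 211, 210, 206, 197, 177, 163, 225, 224, 225, 197, 59, 74, 79, 23]
```

arm_command(commands=[[[0,0,-1],0,1],[[0,0,-0.5],0,1],[[0,0,0],0,1],[[0,0,0],0,1]])

```text
clock: 9.05
position: [0.5248, -0.1861, 0.0421]
tool_rot: [3.141, -0.0, 1.536]
force: [-2.1, 0.2, 6.6]
grip_width: 0.0229
finger_force: 50.0
```

arm_command(commands=[[[0,0,0],0,0.35],[[0,0,0],0,0.2],[[0,0,0],0,0.1],[[0,0,0],0,0.0],[[0,0,0],0,0.0],[[0,0,0],0,0.0],[[0,0,20],0,0.0],[[0,0,30],0,0.0],[[0,0,30],0,0.0],[[0,0,0],0,0.0],[[0,0,0],0,1]])

```text
clock: 10.15
position: [0.525, -0.186, 0.1221]
tool_rot: [3.141, -0.0, 1.536]
force: [-0.3, 0.9, -0.3]
grip_width: 0.0294
finger_force: 0.0
```

```bash
python3 - <<'E'
from h import *
fr=grab_frame("top"); o=bot.observe(); print(o["position"],o["force"],o["grip_width"])
for u in(302,308,320,330): print(u,fr["image"][194:222,u].mean(1).astype(int).tolist())
print("along",fr["image"][208,285:320].mean(1).astype(int).tolist())
E
```

```text
[ 0.52458966 -0.18585401  0.12140479] [ 0.33989257 -0.73134893 -0.54041627] 0.021926384934965296
302 [80, 83, 138, 76, 80, 71, 147, 104, 105, 105, 102, 92, 91, 93, 94, 102, 102, 100, 120, 138, 137, 137, 137, 109, 104, 186, 169, 168]
308 [165, 24, 81, 77, 73, 66, 200, 200, 198, 169, 151, 190, 201, 212, 209, 209, 200, 190, 155, 189, 217, 215, 217, 164, 178, 178, 169, 166]
320 [116, 111, 70, 155, 148, 149, 156, 205, 199, 203, 126, 178, 195, 209, 210, 210, 205, 196, 175, 130, 225, 218, 218, 197, 136, 178, 172, 163]
330 [174, 167, 140, 139, 145, 151, 147, 226, 198, 201, 151, 160, 190, 202, 211, 209, 209, 199, 187, 157, 222, 218, 219, 227, 157, 177, 126, 69]
along [156, 156, 181, 189, 190, 194, 114, 172, 190, 188, 193, 150, 118, 122, 122, 126, 136, 94, 94, 99, 174, 217, 210, 209, 209, 209, 208, 209, 209, 209, 209, 209, 210, 210, 211]
```

arm_command(commands=[[[-1,-30,0],0,0.76],[[-1,-30,0],0,0.76],[[-1,-30,0],0,0.76],[[-1,-20,0],0,0.76],[[0,0,-20],0.006,0.76],[[0,0,-30],0,0.76],[[0,0,-20],0,0.76],[[0,0,-9],0,0.76],[[0,0,0],0,0.76],[[0,0,0],0,0.76]])

```text
clock: 11.2
position: [0.5209, -0.2963, 0.0431]
tool_rot: [3.142, 0.0, 1.542]
force: [-0.7, -0.1, 0.7]
grip_width: 0.0103
finger_force: 0.0
```

arm_command(commands=[[[0,4,0],0,0.76],[[0,4,0],0,0.76],[[0.5,4,0],0,0.76],[[0,4,0],0,0.76],[[0,4,0],0,0.76],[[0,4,0],0,0.76],[[0.5,4,0],0,0.76],[[0,4,0],0,0.76],[[0,4,0],0,0.76],[[0,4,0],0,0.76],[[0.5,4,0],0,0.76],[[0,4,0],0,0.76]])

```text
clock: 12.4
position: [0.5223, -0.2477, 0.0428]
tool_rot: [3.142, 0.0, 1.542]
force: [0.1, -0.1, -0.2]
grip_width: 0.0101
finger_force: 0.3
```

```bash
python3 - <<'E'
from h import *
fr=grab_frame("top"); o=bot.observe(); print(o["position"],o["force"],o["grip_width"])
for u in(308,320,330): print(u,fr["image"][194:222,u].mean(1).astype(int).tolist())
print("along",fr["image"][208,260:320].mean(1).astype(int).tolist())
E
```

```text
[ 0.52239461 -0.24699395  0.04273778] [0.35018538 0.82559212 0.95630392] 0.010347093338017144
308 [164, 27, 82, 80, 71, 67, 199, 199, 198, 169, 148, 187, 199, 211, 209, 209, 200, 190, 156, 189, 217, 215, 218, 163, 179, 178, 169, 166]
320 [117, 111, 71, 155, 146, 149, 155, 205, 199, 203, 124, 178, 194, 208, 212, 209, 207, 196, 176, 131, 224, 218, 218, 196, 136, 179, 172, 164]
330 [173, 168, 139, 139, 145, 151, 147, 226, 198, 202, 149, 156, 187, 201, 210, 211, 210, 201, 188, 164, 222, 217, 216, 221, 150, 172, 172, 162]
along [170, 61, 88, 116, 112, 148, 82, 103, 101, 98, 94, 89, 163, 158, 156, 157, 156, 157, 155, 168, 168, 156, 158, 158, 158, 157, 157, 182, 189, 189, 193, 113, 173, 190, 188, 192, 149, 133, 134, 130, 137, 217, 210, 209, 208, 210, 209, 209, 209, 210, 210, 209, 209, 210, 210, 211, 210, 211, 212, 212]
```

arm_command(commands=[[[0,4,0],0,0.76],[[0,4,0],0,0.76],[[0.5,4,0],0,0.76],[[0,4,0],0,0.76],[[0,4,0],0,0.76],[[0,4,0],0,0.76],[[0.5,4,0],0,0.76],[[0,4,0],0,0.76],[[0,4,0],0,0.76],[[0,4,0],0,0.76]])

```text
clock: 13.45
position: [0.5233, -0.2077, 0.0428]
tool_rot: [3.141, 0.0, 1.542]
force: [0.4, -0.6, 0.9]
grip_width: 0.0099
finger_force: 0.3
```

```bash
python3 - <<'E'
from h import *
fr=grab_frame("top"); o=bot.observe(); print(o["position"],o["force"],o["grip_width"])
for u in(276,280,284,308): print(u,fr["image"][194:222,u].mean(1).astype(int).tolist())
for r in(204,206,208):print("along",fr["image"][r,255:305].mean(1).astype(int).tolist())
E
```

```text
[ 0.52334427 -0.20701488  0.04274704] [0.63302763 0.41650081 0.08901748] 0.010065759923835682
276 [154, 154, 159, 153, 136, 229, 217, 215, 217, 211, 191, 192, 194, 197, 158, 157, 156, 192, 219, 214, 217, 223, 132, 177, 91, 94, 82, 80]
280 [154, 150, 154, 148, 139, 194, 199, 197, 199, 158, 187, 204, 217, 213, 216, 205, 194, 154, 188, 217, 215, 219, 165, 169, 167, 163, 174, 166]
284 [152, 149, 151, 144, 152, 171, 199, 198, 202, 135, 187, 198, 213, 211, 211, 205, 195, 132, 146, 222, 215, 218, 167, 145, 169, 168, 176, 164]
308 [164, 25, 80, 77, 73, 69, 199, 200, 198, 170, 145, 185, 198, 211, 211, 211, 202, 192, 160, 188, 217, 215, 218, 163, 178, 177, 168, 168]
along [159, 158, 157, 158, 161, 174, 75, 68, 94, 91, 81, 103, 135, 131, 125, 209, 196, 189, 188, 189, 189, 191, 159, 162, 162, 187, 186, 186, 186, 187, 171, 171, 174, 188, 188, 192, 145, 104, 195, 188, 192, 204, 87, 104, 104, 108, 176, 168, 165, 161]
along [160, 158, 158, 157, 159, 173, 66, 83, 122, 116, 153, 86, 137, 133, 130, 124, 205, 196, 191, 190, 191, 194, 162, 163, 182, 217, 213, 213, 214, 213, 192, 195, 191, 187, 187, 193, 135, 143, 193, 187, 191, 163, 108, 127, 123, 136, 211, 203, 201, 200]
along [159, 158, 158, 158, 161, 172, 62, 89, 116, 113, 147, 80, 104, 102, 100, 95, 90, 163, 158, 157, 158, 158, 158, 152, 172, 216, 210, 209, 210, 211, 185, 186, 183, 186, 190, 194, 111, 146, 193, 189, 192, 148, 133, 137, 131, 138, 218, 212, 210, 210]
```

arm_command(commands=[[[0,4,0],0,0.76],[[0,4,0],0,0.76],[[0.5,4,0],0,0.76],[[0,4,0],0,0.76],[[0,3,0],0,0.76],[[0,2,0],0,0.76],[[0,1,0],0,0.76],[[0,1,0],0,0.76],[[0,0,0],0,0.76]])

```text
clock: 14.4
position: [0.5237, -0.185, 0.0428]
tool_rot: [-3.141, -0.0, 1.542]
force: [0.3, 0.0, 0.3]
grip_width: 0.0102
finger_force: 0.0
```

```bash
python3 - <<'E'
from h import *
fr=grab_frame("top"); o=bot.observe(); print(o["position"],o["force"],o["grip_width"])
for r in(205,206,207,208):print("along",fr["image"][r,258:292].mean(1).astype(int).tolist())
E
```

```text
[ 0.52366628 -0.18509259  0.04275386] [-1.18763916  0.59009959  0.71277043] 0.010340574916478919
along [158, 159, 174, 70, 82, 106, 101, 170, 89, 138, 92, 87, 74, 219, 207, 203, 203, 202, 201, 201, 201, 200, 200, 199, 199, 198, 199, 181, 181, 182, 188, 186, 193, 143]
along [156, 158, 173, 69, 84, 120, 116, 154, 87, 138, 138, 86, 130, 226, 215, 211, 213, 213, 212, 212, 213, 213, 213, 212, 213, 212, 212, 192, 193, 191, 187, 187, 193, 136]
along [159, 160, 172, 61, 83, 119, 115, 155, 87, 128, 131, 88, 127, 222, 212, 209, 208, 209, 209, 209, 209, 209, 209, 209, 210, 211, 212, 188, 191, 183, 186, 189, 194, 130]
along [159, 161, 171, 61, 88, 116, 111, 147, 81, 102, 102, 88, 127, 222, 211, 208, 208, 208, 209, 210, 209, 210, 209, 209, 209, 210, 212, 186, 186, 184, 187, 189, 193, 113]
```

arm_command(commands=[[[0,1,0],0,0.76],[[0,1,0],0,0.76],[[0,1,0],0,0.76],[[0,1,0],0,0.76],[[0,1,0],0,0.76],[[0,0.5,0],0,0.76],[[0,0,0],0,0.76]])

```text
clock: 15.15
position: [0.5237, -0.1794, 0.0428]
tool_rot: [-3.141, -0.0, 1.542]
force: [-0.7, 0.0, 0.9]
grip_width: 0.0101
finger_force: 0.0
```

```bash
cat > lk.py <<'E'
from h import *
fr=grab_frame("top"); o=bot.observe(); print(o["position"],o["force"],o["joint_efforts"].round(2)[[0,6]])
for r in(206,207):print("along",fr["image"][r,258:276].mean(1).astype(int).tolist())
E
python3 lk.py
```

```text
[ 0.52370779 -0.17949027  0.0427974 ] [ 0.49426457  0.6490912  -0.85738154] [-0.11 -0.01]
along [156, 158, 172, 67, 83, 120, 116, 155, 77, 88, 123, 224, 213, 211, 212, 212, 214, 213]
along [158, 162, 172, 61, 81, 119, 113, 155, 91, 89, 121, 222, 211, 209, 209, 208, 208, 208]
```

arm_command(commands=[[[0,0.5,0],0,0.76],[[0,0.5,0],0,0.76],[[0,0.5,0],0,0.76],[[0,0.5,0],0,0.76],[[0,0,0],0,0.76]])

```text
clock: 15.7
position: [0.5237, -0.1775, 0.0428]
tool_rot: [-3.141, -0.0, 1.542]
force: [-0.4, -0.6, -0.2]
grip_width: 0.01
finger_force: 0.0
```

```bash
python3 lk.py
```

```text
[ 0.52374432 -0.17750559  0.04280095] [ 0.33008835 -0.58926425  0.57302184] [-0.04 -0.01]
along [158, 159, 173, 68, 85, 121, 116, 158, 65, 81, 230, 215, 211, 212, 212, 212, 213, 213]
along [157, 160, 171, 62, 82, 119, 114, 156, 66, 47, 228, 213, 209, 208, 209, 208, 207, 209]
```

Only about 1-2 px remain; 0.5 mm steps from here.

arm_command(commands=[[[0,0.5,0],0,0.76],[[0,0.5,0],0,0.76],[[0,0,0],0,0.76]])

```text
clock: 16.05
position: [0.5238, -0.1765, 0.0428]
tool_rot: [3.142, -0.0, 1.542]
force: [0.7, -0.6, 0.3]
grip_width: 0.0102
finger_force: 0.0
```

```bash
python3 lk.py
```

```text
[ 0.52375123 -0.17648914  0.04280837] [-1.18347198 -0.41251293  0.58196017] [-0.03 -0.01]
along [156, 159, 172, 69, 82, 120, 116, 156, 56, 169, 222, 213, 211, 212, 212, 212, 213, 213]
along [158, 161, 173, 62, 81, 119, 116, 154, 56, 168, 220, 210, 209, 208, 208, 209, 209, 209]
```

arm_command(commands=[[[0,0.5,0],0,0.76],[[0,0.5,0],0,0.76],[[0,0,0],0,0.76]])

```text
clock: 16.4
position: [0.5238, -0.1755, 0.0428]
tool_rot: [-3.142, -0.0, 1.542]
force: [0.3, -0.6, 0.9]
grip_width: 0.0105
finger_force: 0.0
```

```bash
python3 lk.py
```

```text
[ 0.52372949 -0.17550835  0.04277634] [-0.48728259  0.3247127   0.15751429] [-0.03 -0.01]
along [157, 159, 171, 68, 82, 122, 117, 154, 51, 199, 216, 212, 211, 213, 212, 212, 213, 213]
along [158, 161, 171, 60, 81, 119, 114, 153, 50, 229, 213, 208, 208, 209, 208, 208, 208, 208]
```

arm_command(commands=[[[0,0.5,0],0,0.76],[[0,0,0],0,0.76]])

```text
clock: 16.65
position: [0.5237, -0.175, 0.0428]
tool_rot: [-3.142, 0.0, 1.542]
force: [-0.4, -0.1, -0.7]
grip_width: 0.0099
finger_force: 0.0
```

```bash
python3 lk.py
```

```text
[ 0.52373625 -0.17503012  0.04279285] [-1.13814175  0.30322931 -0.27276268] [-0.02 -0.01]
along [157, 160, 173, 67, 83, 122, 117, 154, 46, 228, 214, 211, 211, 212, 212, 212, 213, 213]
along [157, 160, 171, 59, 82, 119, 114, 153, 50, 226, 213, 207, 208, 209, 209, 208, 208, 209]
```

arm_command(commands=[[[0,0.5,0],0,0.76],[[0,0.5,0],0,0.76],[[0,0,0],0,0.76]])

```text
clock: 17.0
position: [0.5237, -0.174, 0.0428]
tool_rot: [-3.142, -0.0, 1.542]
force: [-0.5, 0.3, 0.1]
grip_width: 0.0105
finger_force: 0.0
```

```bash
python3 lk.py
```

```text
[ 0.52373153 -0.17401203  0.04279904] [ 0.17874689  0.21211974 -0.20798781] [-0.03 -0.01]
along [157, 159, 173, 71, 83, 119, 115, 145, 148, 221, 212, 211, 212, 212, 212, 212, 214, 212]
along [157, 161, 171, 62, 81, 118, 114, 143, 146, 218, 211, 209, 207, 208, 209, 208, 208, 209]
```

arm_command(commands=[[[0,0.5,0],0,0.76],[[0,0.5,0],0,0.76],[[0,0,0],0,0.76]])

```text
clock: 17.35
position: [0.5238, -0.173, 0.0428]
tool_rot: [-3.142, -0.0, 1.542]
force: [0.4, -0.2, 0.2]
grip_width: 0.01
finger_force: 0.0
```

```bash
python3 lk.py
```

```text
[ 0.52375591 -0.1730065   0.04280321] [-0.38268751  0.59933164 -0.02678833] [-0.03 -0.01]
along [157, 158, 172, 67, 84, 120, 113, 139, 186, 216, 211, 211, 210, 212, 212, 213, 213, 212]
along [158, 161, 172, 62, 82, 119, 112, 138, 185, 214, 210, 208, 209, 209, 209, 209, 209, 208]
```

arm_command(commands=[[[0,0.5,0],0,0.76],[[0,0,0],0,0.76]])

```text
clock: 17.6
position: [0.5238, -0.1725, 0.0428]
tool_rot: [3.142, -0.0, 1.542]
force: [0.3, -0.3, -0.5]
grip_width: 0.0099
finger_force: 0.0
```

```bash
python3 lk.py
```

```text
[ 0.52371451 -0.1725637   0.04279915] [-0.2667311  -0.52176584  0.49145992] [-0.02 -0.01]
along [156, 159, 172, 68, 82, 120, 113, 135, 221, 212, 210, 211, 211, 212, 212, 213, 213, 213]
along [158, 160, 171, 61, 82, 118, 111, 134, 219, 211, 210, 210, 209, 208, 209, 208, 209, 208]
```

arm_command(commands=[[[0,0.5,0],0,0.76],[[0,0,0],0,0.76]])

```text
clock: 17.85
position: [0.5237, -0.172, 0.0428]
tool_rot: [-3.142, -0.0, 1.542]
force: [-0.5, 0.5, 0.2]
grip_width: 0.0102
finger_force: 0.0
```

```bash
python3 lk.py
```

```text
[ 0.52373932 -0.17204395  0.04278729] [ 0.10222952  0.06102113 -0.11931935] [-0.02 -0.01]
along [156, 158, 172, 67, 85, 121, 110, 169, 219, 212, 209, 211, 210, 212, 212, 213, 213, 213]
along [158, 161, 171, 63, 81, 119, 107, 178, 216, 211, 209, 209, 209, 208, 209, 209, 209, 209]
```

arm_command(commands=[[[0,0.5,0],0,0.76],[[0,0,0],0,0.76]])

```text
clock: 18.1
position: [0.5238, -0.1715, 0.0428]
tool_rot: [3.142, -0.0, 1.542]
force: [-0.4, -0.1, 0.5]
grip_width: 0.01
finger_force: 0.0
```

```bash
python3 lk.py
```

```text
[ 0.52369986 -0.17153834  0.04277284] [ 0.05021534 -0.34512991  0.14589269] [-0.03 -0.01]
along [157, 158, 172, 67, 81, 118, 106, 206, 217, 210, 209, 210, 211, 212, 212, 213, 212, 212]
along [158, 160, 172, 63, 81, 117, 102, 200, 214, 210, 209, 208, 208, 209, 209, 208, 209, 209]
```

arm_command(commands=[[[0,0.5,0],0,0.76],[[0,0,0],0,0.76]])

```text
clock: 18.35
position: [0.5237, -0.171, 0.0428]
tool_rot: [-3.142, 0.0, 1.542]
force: [0.0, -0.5, -0.3]
grip_width: 0.0105
finger_force: 0.2
```

```bash
sed -i 's/258:276/250:276/' lk.py; python3 lk.py; python3 - <<'E'
from h import *; import pickle
f=pickle.load(open("top0.pkl","rb"))
for r in(206,207): print(f["image"][r,250:276].mean(1).astype(int).tolist())
E
```

```text
[ 0.52373421 -0.17111825  0.04279049] [ 0.92751407 -0.06859515 -0.23251302] [-0.23 -0.01]
along [170, 151, 159, 161, 160, 160, 159, 158, 157, 159, 172, 67, 84, 119, 106, 203, 216, 211, 210, 211, 211, 213, 212, 212, 213, 214]
along [160, 152, 160, 160, 160, 159, 159, 158, 158, 159, 172, 60, 81, 117, 104, 200, 215, 209, 209, 208, 208, 209, 209, 209, 208, 209]
[172, 152, 162, 162, 162, 163, 161, 159, 159, 161, 174, 68, 84, 123, 117, 155, 89, 138, 134, 132, 126, 207, 197, 193, 192, 192]
[161, 153, 163, 163, 161, 161, 161, 159, 161, 160, 174, 63, 83, 121, 118, 155, 91, 130, 127, 128, 121, 112, 206, 199, 197, 197]
```

Joint 1 effort has jumped, so contact has started. Pressing a little more.

arm_command(commands=[[[0,0.3,0],0,0.76],[[0,0,0],0,0.76],[[0,0,0],0,0.76]])

```text
clock: 18.7
position: [0.5237, -0.1711, 0.0428]
tool_rot: [3.141, 0.0, 1.542]
force: [-0.5, -3.0, 0.1]
grip_width: 0.0105
finger_force: 1.6
```

```bash
python3 lk.py
```

```text
[ 0.52372894 -0.17104476  0.04281555] [ 0.25268349 -3.99759744  0.21574904] [-1.82 -0.  ]
along [168, 151, 161, 162, 160, 160, 159, 157, 157, 158, 172, 68, 80, 121, 106, 203, 217, 210, 211, 211, 210, 212, 212, 212, 213, 213]
along [158, 152, 159, 160, 159, 159, 160, 158, 159, 160, 172, 62, 83, 118, 102, 199, 214, 210, 209, 208, 209, 208, 208, 209, 209, 209]
```

About 3-4 N at the stop, with the stop unmoved (column edges unchanged). I'll hold briefly, back off, lift, and go round behind the ball.

arm_command(commands=[[[0,0,0],0,0.76],[[0,-1,0],0,0.76],[[0,-2,0],0,0.76],[[-0.5,-12,0],0,0.76],[[0,-15,0],0,1],[[0,0,30],0,1],[[0,0,40],0,1],[[0,0,45],0,1],[[10,0,40],0,1],[[40,0,0],0,1],[[45,0,0],0,1],[[41,0,0],0,1],[[0,0,0],0,1],[[0,0,0],0,1]])

```text
clock: 20.15
position: [0.6589, -0.2023, 0.197]
tool_rot: [-3.14, 0.001, 1.541]
force: [-0.9, -0.7, 0.1]
grip_width: 0.0003
finger_force: 0.0
```

```bash
python3 - <<'E'
from h import *
s=grab_frame("scene"); t=grab_frame("top")
a=cv2.resize(s["image"][190:390,230:430],(400,400),interpolation=2); b=cv2.resize(t["image"][145:285,240:380],(400,400),interpolation=2)
cv2.imwrite("pics/g4.png",np.hstack([a,b])[:,:,::-1]); print(bot.observe()["position"],bot.observe()["force"])
E
python3 lk.py
```

```text
[ 0.65816857 -0.20217452  0.19776203] [-0.76060158  0.2566207  -0.24548912]
[ 0.65826269 -0.20190232  0.19806198] [ 0.30100341  0.20562942 -0.34847164] [-0.11  0.02]
along [169, 150, 159, 160, 159, 160, 158, 157, 158, 160, 171, 68, 85, 119, 107, 204, 216, 211, 210, 211, 211, 212, 212, 213, 214, 213]
along [160, 151, 160, 159, 160, 159, 158, 159, 158, 161, 171, 60, 83, 116, 103, 199, 216, 210, 209, 208, 209, 208, 208, 208, 209, 208]
```

View pics/g4.png

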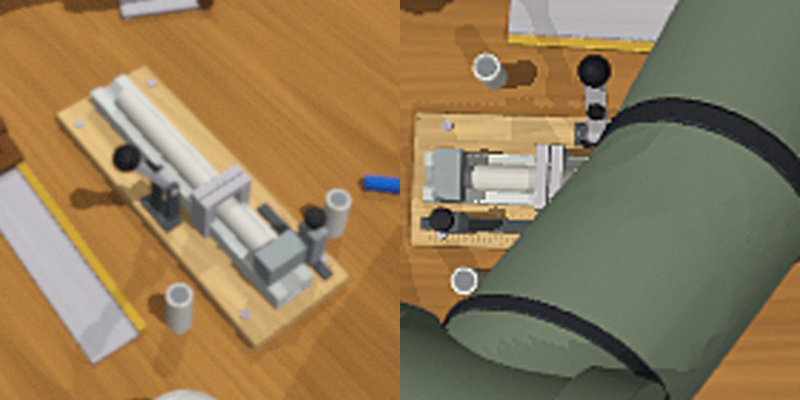

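The tube lies in the groove against the stop; the ball is still upright at top panel (194,71). Moving behind the ball and descending.

arm_command(commands=[[[0,40,0],0,1],[[0,45,0],0,1],[[0,45,0],0,1],[[1,38,0],0,1],[[0,0,0],0,1],[[0,0,-20],0,1],[[0,0,-25],0,1],[[0,0,-15],0,1],[[0,0,0],0,1],[[0,0,0],0,1]])

```text
clock: 21.3
position: [0.6604, -0.0334, 0.1385]
tool_rot: [3.141, 0.0, 1.541]
force: [-0.8, 0.0, 0.7]
grip_width: -0.0
finger_force: 0.0
```

```bash
python3 - <<'E'
from h import *
import fit
print(back(fit.f,[[307.9,169.9]],.15),back(fit.g,[[293,269]],.15),bot.observe()["position"],bot.observe()["qpos"].round(2),bot.observe()["force"])
E
```

```text
[[ 0.6097268  -0.03310082  0.15      ]] [[ 0.61470157 -0.0251863   0.15      ]] [ 0.6603924  -0.03336446  0.1385347 ] [-0.25  0.71  0.34  1.59 -0.29  0.89  0.16] [-0.83813387  0.04750803  0.69453465]
```

arm_command(commands=[[[-6,0,0],0,1],[[-6,0,0],0,1],[[-6,0,0],0,1],[[-6,0,0],0,1],[[-6,0,0],0,1],[[-6,0,0],0,1],[[-6,0,0],0,1],[[-6,0,0],0,1],[[-6,0,0],0,1],[[-6,0,0],0,1],[[-6,0,0],0,1],[[-6,0,0],0,1],[[-6,0,0],0,1],[[-6,0,0],0,1]])

```text
clock: 22.7
position: [0.5755, -0.0328, 0.1376]
tool_rot: [-3.141, 0.0, 1.542]
force: [0.5, 0.3, -0.0]
grip_width: -0.0002
finger_force: 0.2
```

```bash
python3 - <<'E'
from h import *
s=grab_frame("scene")
save(s,"g5.png",(230,190,430,390),2); o=bot.observe(); print(o["position"],o["force"])
E
```

```text
[ 0.57473089 -0.03290066  0.13757441] [ 0.1633769  -0.74929402  0.06463795]
```

View pics/g5.png

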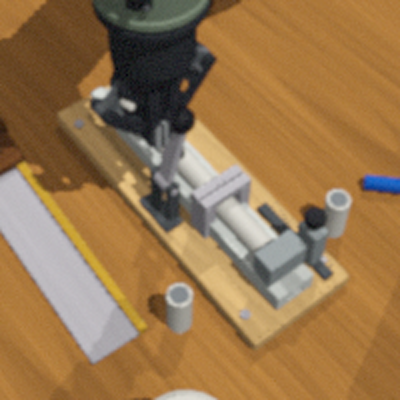

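The arm has passed upright, ball at (180,122). A little more push, then retreat and let it sink.

arm_command(commands=[[[-6,0,0],0,1],[[-6,0,0],0,1],[[-5,0,0],0,1],[[0,0,0],0,1],[[0,0,0],0,1],[[0,0,20],0,1],[[0,0,30],0,1],[[0,0,30],0,1],[[0,0,30],0,1],[[0,0,0],0,1],[[0,0,0],0,1],[[0,0,0],0,1],[[0,0,0],0,1],[[0,0,0],0,1],[[0,0,0],0,1],[[0,0,0],0,1],[[0,0,0],0,1]])

```text
clock: 24.45
position: [0.5592, -0.0328, 0.2477]
tool_rot: [-3.141, 0.0, 1.542]
force: [-0.2, 0.1, -0.2]
grip_width: -0.0001
finger_force: 0.0
```

arm_command(commands=[[[0,-30,0],0,1],[[0,-40,0],0,1],[[0,-40,0],0,1],[[0,-40,0],0,1],[[0,0,0],0,1],[[0,0,0],0,1],[[0,0,0],0,1],[[0,0,0],0,1],[[0,0,0],0,1],[[0,0,0],0,1]])

```text
clock: 25.45
position: [0.5594, -0.1822, 0.2479]
tool_rot: [3.142, -0.0, 1.543]
force: [0.0, -1.3, -0.0]
grip_width: 0.0002
finger_force: 0.0
```

```bash
python3 - <<'E'
from h import *
s=grab_frame("scene"); t=grab_frame("top")
a=cv2.resize(s["image"][190:390,230:430],(400,400),interpolation=2); b=cv2.resize(t["image"][145:285,240:380],(400,400),interpolation=2)
cv2.imwrite("pics/g6.png",np.hstack([a,b])[:,:,::-1]); o=bot.observe(); print(o["position"],o["force"],o["clock"])
E
python3 lk.py
```

```text
[ 0.55932689 -0.18248308  0.24785032] [-0.94419072 -0.17193353 -0.40861202] 25.55
[ 0.55930901 -0.18259399  0.2478239 ] [-0.08576045 -0.17651318  0.37797712] [-0.16 -0.  ]
along [170, 151, 158, 160, 160, 161, 159, 157, 158, 158, 172, 66, 85, 119, 106, 204, 216, 210, 210, 210, 212, 212, 212, 213, 213, 213]
along [159, 151, 161, 160, 159, 160, 158, 158, 158, 160, 172, 61, 83, 118, 104, 199, 214, 209, 209, 208, 209, 208, 208, 208, 209, 209]
```

View pics/g6.png

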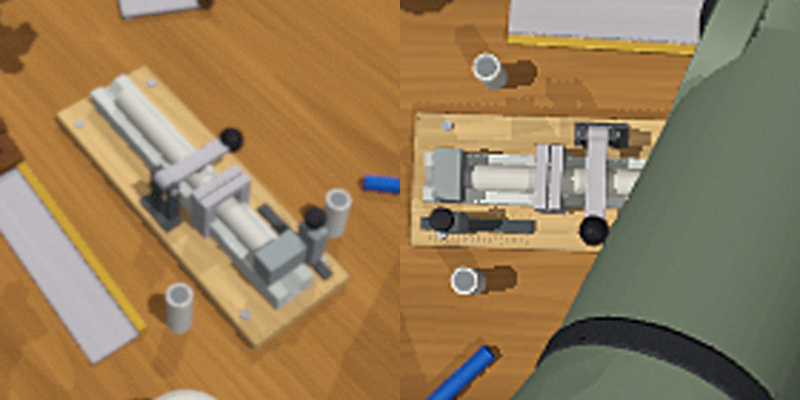

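The hold-down is level across the tube (ball at top panel (194,230)), and the tube end and stop columns are unchanged. I'll let it settle, then hand in.

arm_command(commands=[[[0,0,0],0,1],[[0,0,0],0,1],[[0,0,0],0,1],[[0,0,0],0,1],[[0,0,0],0,1],[[0,0,0],0,1],[[0,0,0],0,1],[[0,0,0],0,1],[[0,0,0],0,1],[[0,0,0],0,1]])

```text
clock: 26.6
position: [0.5593, -0.1828, 0.2478]
tool_rot: [-3.142, 0.0, 1.542]
force: [-0.1, 0.6, 0.3]
grip_width: 0.0
finger_force: 0.0
```

```bash
python3 -c "
from workcell import ticket
print(ticket.job_done())"
```

```text
the job is handed in; nothing more can be done
None
```

I handed the job in at about 26.6 s: the tube lies in the groove, pushed against the stop with about 3–4 N, and the hold-down arm is level across it. The stop did not move in the pictures and the gripper is clear; handing in returned no verdict.

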